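# Build the herb sieve stack on its pinned base

## Robot

A 7-joint arm with a two-finger parallel gripper is mounted at the origin on a cart in front of the work surface, level with it; the furniture and walls round the work are solid. World frame = base frame: x ahead of the robot, y to its left, z up, the work surface at z = 0. Lengths are in m, angles in rad, forces in N, time in s.
With the tool pointing down it reaches from about 0.4 to 0.85 m from the base axis. Payload 10.4 kg.
Tool frame: the origin (TCP) lies midway between the tips of the shut fingers; the grasp point (between the pads) lies 19 mm behind it (r.hold_point_z is the distance from the TCP to the grasp point, in m); z points along the fingers, y is the direction in which the jaws open and shut (so a half turn about z gives the same grasp; the last joint's range is limited). The gripper opens to 87 mm and grips with 3 to 60 N. Pads are 19 mm wide; open, the fingers measure 117 mm over their backs; the gripper's body (75 mm by 190 mm) begins 51 mm behind the grasp point.
Start: joints at [-1.349, 0.332, -0.065, 1.46, 0.022, 1.35, -0.088], TCP at [0.151, 0.606, 0.2] pointing down, gripper open.
Joint ranges: [-2.6, 2.6], [-0.5, 2.12], [-1.47, 1.34], [0.16, 2.42], [-1.27, 4.41], [0.06, 2.06], [-2.6, 2.6]. Speed limits (rad/s): [2.22, 2.22, 2.79, 2.79, 3.14, 3.14, 3.14].

## Interface

Orientations are given as a rotation vector (axis times angle).
In Python, from workcell import r, imaging gives the robot as it stands. Calls block until the motion is done:
- r.goto(position, orientation): joint-space move of the TCP to a pose.
- r.move_l(position, speed=0.15, ori=None): straight line of the TCP; ori=None keeps the orientation; speed is the mean speed in m/s.
- r.movej(angles): joint-space move.
- r.open_gripper() and r.close_gripper(grasp_force=None): open the fingers fully, or close them until they stop; grasp_force is the grip in N (None keeps the last).
- r.hold(seconds).
- r.inverse_kinematics(position, orientation): joint angles nearest the present ones, or None.
- r.observe(): the state.
- imaging.snapshot(name): name is "side" or "top" or "wrist"; returns a dict with "img" (480x640x3 uint8, red, green, blue), "fx", "fy", "cx", "cy" (pixels), "T" (4x4, takes a point from camera to world coordinates). Camera axes: x right, y up, looking along -z (the intrinsics and any distortion apply to the point x, -y, -z); pixel columns grow to the right and rows downward; lengths in m; the calibration is good to about 2 mm. A picture is of the moment at which its call begins. There is no depth.
A pose or a line that the arm cannot do raises r.MotionError and nothing moves.
- r.job_done(): hands the job in, once; it reports no verdict.
Trained networks look in a picture, given as the dict that the camera call returned (one of the last four; its "shot" number tells which), for a name from the list of things; names that differ only in an ending like _2 or _b are one class to them, and where a whole thing is asked for, a point or a joint stands for the part that bears it (a point fixed in the world has none). Each returns a list of dicts, best first, with "score" (0 to 1); they miss things now and then, are a little off and sometimes report something else, mostly with a low value. They report only what shows in the picture. A call takes as long as a camera call. They do not tell look-alikes from the thing itself.
- imaging.boxes_of(query, picture): "bbox" ([left, top, right, bottom] in pixels, round what is visible of it).
- imaging.regions_of(query, picture): "pixels" (480x640 bool, what is visible of it) and "bbox" ([left, top, right, bottom] in pixels, round what is visible of it).
The state is a dict: "time_s": time; "joints": joint angles; "joint_velocities": joint speeds; "joint_torque": joint torques, N m; "tcp_pos": TCP position; "orientation": TCP orientation; "contact_force": force on the tool from outside, world axes, zero at the start; "wrist_torque": the same for the moment, N m; "width": finger opening in m.
Only numpy, scipy, OpenCV 4.12 (cv2) and the standard library are available. Lean on these libraries where they do the work, as an engineer would, in place of code of your own. Each camera call takes 0.05 s, during which the arm holds its last target.

## Task

Build the herb sieve on the wooden base with the two steel pins: first the catch pan, then the fine sieve, then the coarse sieve, and the lid last, each right way up as it lies now, with both pins through its holes and sitting fully down on the one below. Let go of everything, and do not disturb the tape roll, the small brown vial or the big brown bottle beside the scale.

Things in the scene. Friction and masses are not known exactly. Their poses are not given: they have to be found in the camera images.
- base: Pale wooden base board, fixed, 132 x 72 x 10 mm (own x, y, z), with two upright steel pins of 8 mm diameter on its long centre line (own x), 43 mm either side of the middle. The pins stand to 75 mm above the underside and taper to a point over the last 10 mm. Origin: centre of the underside, z up; the top is 10 mm above it.
- pan_mid (a point): Catch pan: tray, 20 mm high, with a plain closed bright metal floor, no mesh. Wooden, 112 mm long (own x) by 56 mm wide (own y); a through hole of 12.5 mm diameter near each end on the long centre line, 43 mm either side of the middle, for the base's pins; either end may go to either pin. Point: its centre, 10 mm above its underside. Weighs about 0.13 kg; grip across the 56 mm width.
- fine_mid (a point): Fine sieve: frame, 14 mm high, with a close dark wire mesh all over (4 mm pitch). Wooden, 112 mm long (own x) by 56 mm wide (own y); a through hole of 12.5 mm diameter near each end on the long centre line, 43 mm either side of the middle, for the base's pins; either end may go to either pin. Point: its centre, 7 mm above its underside. About 0.09 kg; grip across the 56 mm width.
- coarse_mid (a point): Coarse sieve: frame, 16 mm high, with only three thick dark bars (two across, one along) and wide openings of about 20 mm. Wooden, 112 mm long (own x) by 56 mm wide (own y); a through hole of 12.5 mm diameter near each end on the long centre line, 43 mm either side of the middle, for the base's pins; either end may go to either pin. Point: its centre, 8 mm above its underside. About 0.1 kg; grip across the 56 mm width.
- lid_knob (a point): Lid: closed wooden plate, 8 mm thick, with an upright round knob in the middle, 19 to 21 mm in diameter and 24 mm high, to grip it by. Wooden, 112 mm long (own x) by 56 mm wide (own y); a through hole of 12.5 mm diameter near each end on the long centre line, 43 mm either side of the middle, for the base's pins; either end may go to either pin. Point: middle of the knob, 20 mm above the lid's underside. About 0.09 kg.
- tape_mid (a point): Bystander: roll of cream tape lying flat, 62 mm across, 18 mm high. Point: its centre. Leave alone.
- vial_mid (a point): Bystander: small open brown glass vial, 29 mm across, 66 mm tall. Point: its centre. Leave alone.
- amber_mid (a point): Bystander: big brown bottle with black cap, 76 mm across, 176 mm tall, beside and behind the bench scale. Point: its centre. Leave alone.
Not all that is in view belongs to the job. What is shaped like the part that bears pan_mid but yellow is not meant.

How it is judged:
By the outcome, as a careful person would: the job done as asked, in the order asked, and still so for the second after the job is handed in, with the robot touching nothing.
It also fails if it takes over 115 s, if anything falls off the work surface, if the arm or the gripper's body presses on something with over 40 N, if the wrist force passes 120 N, or if a joint passes its speed limit or range.

## Working session

There is one attempt and no reset: what is moved stays moved. The work goes in short steps, each a Python script; the robot and the scene stay as the last script left them, time stands still between calls to the robot, and variables do not carry over. Pictures are saved under pics/ and viewed, and the job is handed in when it is done.

```bash
ls; mkdir -p pics; python3 - <<'E'
from workcell import r, imaging
import cv2
for n in ["side","top","wrist"]:
    s=imaging.snapshot(n); print(n,[k for k in s],s["fx"],s["fy"],s["cx"],s["cy"]);print(s["T"].round(3)); print({k:v for k,v in s.items() if k not in("img","T")})
    cv2.imwrite(f"pics/{n}0.png",s["img"][:,:,::-1])
print(r.observe(), r.hold_point_z)
E
```

```text
pics
side ['img', 'fx', 'fy', 'cx', 'cy', 'T', 'shot'] 585.1887062808717 585.1887062808717 320.75528694771623 245.80176195307894
[[-1.000e+00 -5.000e-03 -6.000e-03  5.230e-01]
 [-1.000e-03 -5.830e-01  8.120e-01  1.258e+00]
 [-8.000e-03  8.120e-01  5.830e-01  9.670e-01]
 [ 0.000e+00  0.000e+00  0.000e+00  1.000e+00]]
{'fx': 585.1887062808717, 'fy': 585.1887062808717, 'cx': 320.75528694771623, 'cy': 245.80176195307894, 'shot': 1}
top ['img', 'fx', 'fy', 'cx', 'cy', 'T', 'shot'] 499.86651932972705 499.86651932972705 315.8832185206317 234.46634425368887
[[ 0.000e+00  9.870e-01 -1.610e-01  3.070e-01]
 [-1.000e+00  0.000e+00 -1.000e-03  1.300e-02]
 [-1.000e-03  1.610e-01  9.870e-01  1.385e+00]
 [ 0.000e+00  0.000e+00  0.000e+00  1.000e+00]]
{'fx': 499.86651932972705, 'fy': 499.86651932972705, 'cx': 315.8832185206317, 'cy': 234.46634425368887, 'shot': 2}
wrist ['img', 'fx', 'fy', 'cx', 'cy', 'T', 'shot'] 330.71917077812964 330.71917077812964 322.35422778911527 241.22124354599245
[[ 0.242 -0.93  -0.278  0.075]
 [ 0.97   0.231  0.071  0.626]
 [-0.002 -0.287  0.958  0.383]
 [ 0.     0.     0. 
[... 161 characters left out ...]
[-1.34861511,  0.3327015 , -0.06469092,  1.46074461,  0.02162409,
        1.34993687, -0.08852207]), 'joint_velocities': array([ 2.33638564e-05, -1.46566972e-03, -1.58612717e-04, -1.59801860e-03,
       -1.67531797e-03,  1.29084595e-03, -5.62037956e-04]), 'joint_torque': array([ 1.37429630e-03, -6.23636198e+01,  2.49879516e-02, -3.90139389e+01,
       -6.12875749e-02,  3.72497574e-02,  8.64421963e-05]), 'tcp_pos': array([0.15140175, 0.60604581, 0.19915426]), 'orientation': array([-3.83548345e-01, -3.11803244e+00,  1.71659006e-03]), 'contact_force': array([-0.597434  , -0.51762386,  0.19878262]), 'wrist_torque': array([0.03152372, 0.0251727 , 0.01947175]), 'width': 0.08724625091128328} 0.0187
```

View pics/side0.png

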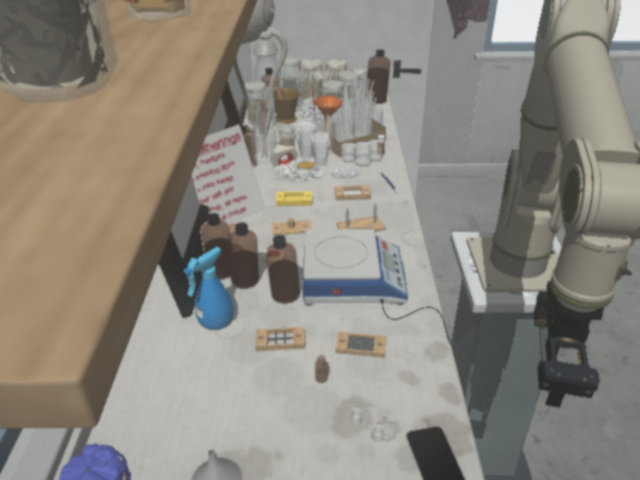

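View pics/top0.png

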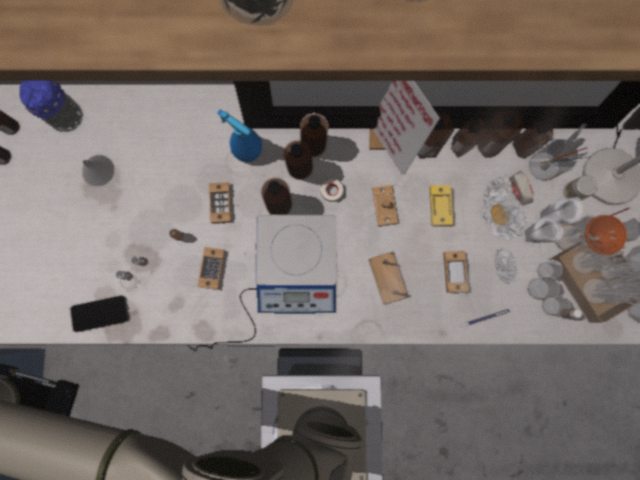

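View pics/wrist0.png

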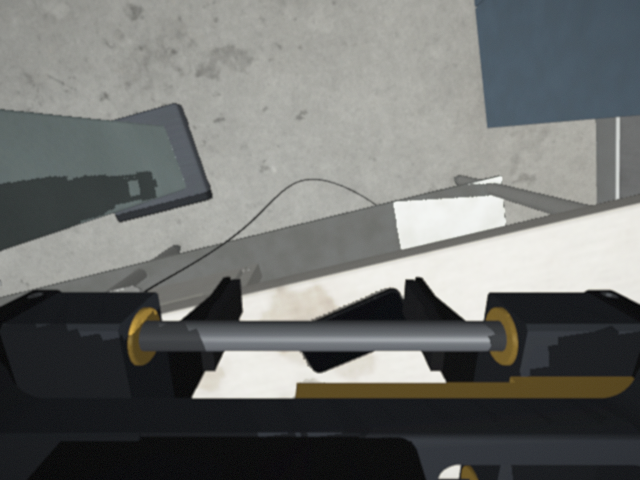

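The top view shows coarse (220,203), fine (212,268), base with pins (388,277), lid (385,205), pan (456,272), yellow decoy (441,205), tape (332,190), vial (177,235) and the big bottle by the scale (276,195). Next come coarse poses from the top camera.

```bash
cat > h.py <<'E'
from workcell import r, imaging
import numpy as np, cv2
from scipy.spatial.transform import Rotation as R
def ray(s,px):
    u=np.atleast_2d(np.asarray(px,float)); T=np.asarray(s["T"])
    d=np.c_[(u[:,0]-s["cx"])/s["fx"],-(u[:,1]-s["cy"])/s["fy"],-np.ones(len(u))]
    return T[:3,3],d@T[:3,:3].T
def bp(s,px,z):
    o,d=ray(s,px); return o+d*((z-o[2])/d[:,2])[:,None]
def proj(s,P):
    T=np.asarray(s["T"]); c=(np.atleast_2d(P)-T[:3,3])@T[:3,:3]
    return np.c_[s["cx"]+s["fx"]*c[:,0]/-c[:,2], s["cy"]-s["fy"]*c[:,1]/-c[:,2]]
def down(yaw):
    # tool z down, tool y (jaw axis) along world direction yaw
    y=np.array([np.cos(yaw),np.sin(yaw),0]); z=np.array([0,0,-1.]); x=np.cross(y,z)
    return R.from_matrix(np.c_[x,y,z]).as_rotvec()
def save(s,name,crop=None,scale=1):
    im=s["img"][:,:,::-1]
    if crop: im=im[crop[1]:crop[3],crop[0]:crop[2]]
    if scale!=1: im=cv2.resize(im,None,fx=scale,fy=scale,interpolation=cv2.INTER_CUBIC)
    cv2.imwrite("pics/"+name,im)
E
python3 - <<'E'
from h import *
s=imaging.snapshot("top")
hz=dict(base=.01,pan_mid=.02,fine_mid=.014,coarse_mid=.016,lid_knob=.008,tape_mid=.018,vial_mid=.066,amber_mid=.176)
for n,z in hz.items():
    for d in imaging.regions_of(n,s)[:2]:
        ys,xs=np.nonzero(d["pixels"]); 
        if len(xs)<5: continue
        P=bp(s,np.c_[xs,ys],z)[:,:2]
        (c,wh,a)=cv2.minAreaRect((P*1000).astype(np.float32))
        print(n,round(d["score"],2),d["bbox"],np.round(c,1),np.round(wh,1),round(a,1),P.mean(0).round(4))
save(s,"topc.png",(180,160,500,320),2.5)
E
```

```text
base 0.86 [368.4, 254.8, 406.0, 303.2] [ 411.8 -182.6] [130.7  70.6] 17.5 [ 0.4105 -0.1826]
pan_mid 0.9 [440.9, 250.8, 466.7, 295.7] [ 428.6 -365.7] [116.  61.] 2.2 [ 0.4275 -0.366 ]
pan_mid 0.56 [427.2, 184.6, 452.5, 227.8] [ 612.1 -334.4] [117.5  63.2] 0.6 [ 0.6124 -0.3332]
fine_mid 0.74 [197.0, 247.7, 225.4, 291.6] [437.9 304.3] [ 63.3 113. ] 82.0 [0.4374 0.3048]
coarse_mid 0.58 [210.8, 184.6, 231.1, 227.1] [621.3 286.9] [117.8  60.6] 6.7 [0.6185 0.2861]
tape_mid 0.56 [324.6, 179.5, 341.3, 199.7] [656.8 -30.8] [57.8 56.3] 0.0 [ 0.6577 -0.0311]
vial_mid 0.63 [168.9, 227.1, 184.4, 237.2] [522. 390.] [29.8 35.5] 0.0 [0.5222 0.39  ]
vial_mid 0.6 [367.5, 252.6, 406.5, 305.2] [ 407.7 -173.9] [125.7  69.6] 17.5 [ 0.4071 -0.1743]
amber_mid 0.85 [263.4, 179.2, 292.3, 213.7] [601. 113.] [99.8 73.5] 12.3 [0.6009 0.112 ]
```

View pics/topc.png

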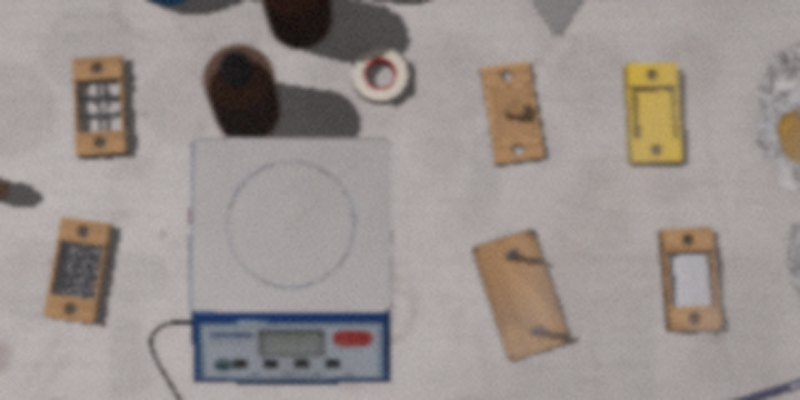

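```bash
python3 - <<'E'
from h import *
t=r.observe()["time_s"]
q=r.inverse_kinematics([.41,-.18,.25],down(np.radians(107))); print(q)
r.goto([.41,-.18,.26],down(np.radians(107)))
print(r.observe()["time_s"]-t)
s=imaging.snapshot("wrist"); save(s,"w_base.png")
d=imaging.regions_of("base",s)
for k in d[:2]:
    ys,xs=np.nonzero(k["pixels"]); P=bp(s,np.c_[xs,ys],.01)[:,:2]
    print(k["score"],k["bbox"],cv2.minAreaRect((P*1000).astype(np.float32)))
np.savez("w_base.npz",**s)
r.goto([.43,-.366,.22],down(np.radians(92)))
s=imaging.snapshot("wrist"); save(s,"w_pan.png"); np.savez("w_pan.npz",**s)
d=imaging.regions_of("pan_mid",s)
for k in d[:2]:
    ys,xs=np.nonzero(k["pixels"]); P=bp(s,np.c_[xs,ys],.02)[:,:2]
    print(k["score"],k["bbox"],cv2.minAreaRect((P*1000).astype(np.float32)))
print(r.observe()["time_s"])
E
```

```text
[-1.08921921 -0.49521046  1.07852936  1.86206298  0.43243905  1.53325873
  1.78436366]
2.9167
0.89 [290.9, 153.0, 345.0, 247.8] ((412.1175537109375, -183.45907592773438), (129.7250213623047, 71.27033996582031), 17.13108253479004)
0.76 [316.4, 304.0, 361.6, 384.8] ((609.7022094726562, -335.8755798339844), (120.91156768798828, 55.88232421875), 0.8834230303764343)
0.57 [294.9, 160.5, 343.1, 256.6] ((428.4930725097656, -368.9986572265625), (112.3027114868164, 55.95859909057617), 2.8826382160186768)
4.6667
```

View pics/w_base.png

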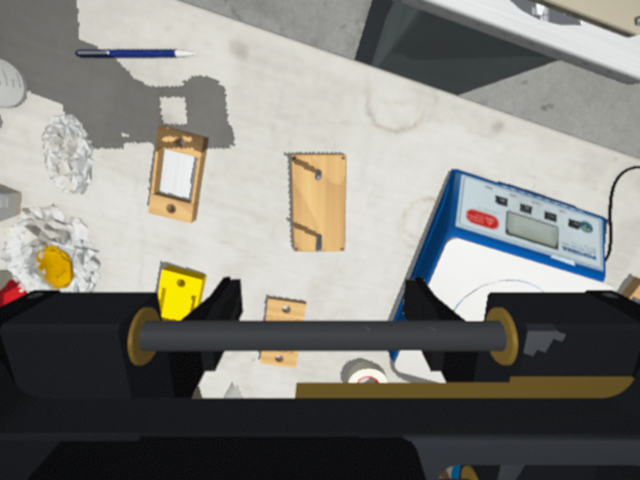

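View pics/w_pan.png

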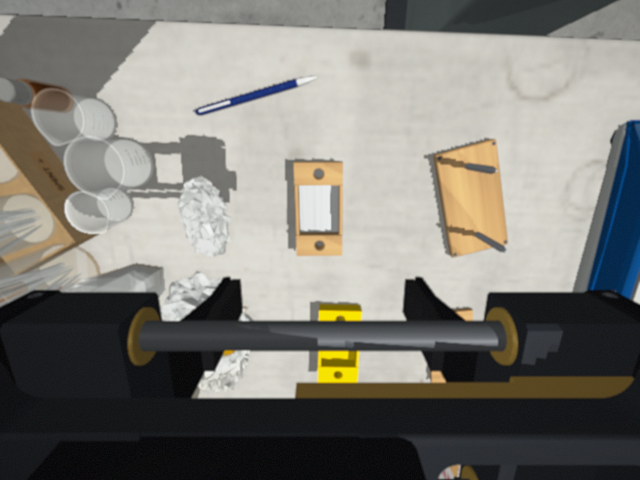

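```bash
python3 - <<'E'
from h import *
ims=[]
for f,c,a,crop in [("w_base",(.4121,-.1834),17.1,(260,130,380,270)),("w_pan",(.4285,-.369),2.9,(260,130,380,270))]:
    s=np.load(f+".npz"); im=s["img"][:,:,::-1].copy()
    k=5; x0,y0,x1,y1=crop
    z=cv2.resize(im[y0:y1,x0:x1],None,fx=4,fy=4,interpolation=cv2.INTER_CUBIC)
    u=np.array([np.cos(np.radians(a)),np.sin(np.radians(a))])
    def pt(d,h): 
        p=proj(s,np.r_[np.array(c)+u*d,h])[0]; return tuple(int(v) for v in ((p-[x0,y0]+.5)*4))
    for sg in(-1,1):
        if f=="w_base":
            for h in (.01,.065,.075): cv2.circle(z,pt(sg*.043,h),4,(0,0,255),1)
            cv2.line(z,pt(sg*.043,.01),pt(sg*.043,.075),(0,255,0),1)
        else: cv2.circle(z,pt(sg*.043,.02),6,(0,0,255),1)
    ims.append(z)
cv2.imwrite("pics/ov.png",np.hstack(ims)[:,:,:][:600] if 0 else cv2.resize(np.hstack(ims),(800,467)))
E
```

```text
(no output)
```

View pics/ov.png

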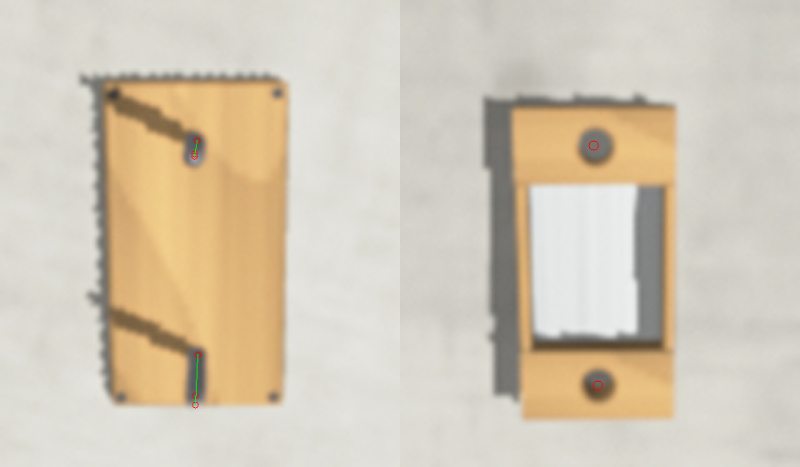

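```bash
cat >> h.py <<'E'
def t(): return round(r.observe()["time_s"],2)
def pick(c,deg,z=.005,force=25,hov=.06):
    o=down(np.radians(deg+90))
    r.goto([c[0],c[1],hov],o)
    r.move_l([c[0],c[1],z],.08)
    r.close_gripper(force)
    st=r.observe(); print("grip",st["width"],st["tcp_pos"].round(4),st["contact_force"].round(1))
E
python3 - <<'E'
from h import *
pick((.4287,-.3692),2.9)
r.move_l([.4287,-.3692,.13],.15)
st=r.observe(); print(st["width"],st["contact_force"],t())
s=imaging.snapshot("wrist"); save(s,"w_panheld.png"); np.savez("w_panheld.npz",tcp=st["tcp_pos"],**s)
E
```

```text
grip 0.0004940736224464719 [ 0.4287 -0.3692  0.005 ] [ 0.2 -0.8  1.6]
0.0008046790242558003 [-0.3699188   0.73476115 -0.47785007] 8.7
```

View pics/w_panheld.png

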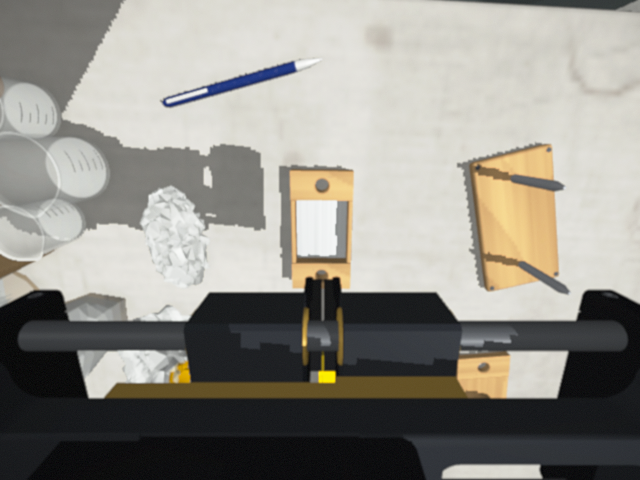

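```bash
python3 - <<'E'
from h import *
s=imaging.snapshot("wrist")
for k in imaging.regions_of("pan_mid",s)[:3]:
    ys,xs=np.nonzero(k["pixels"])
    for z in (.02,): print(k["score"],k["bbox"],cv2.minAreaRect((bp(s,np.c_[xs,ys],z)[:,:2]*1000).astype(np.float32)))
hole=bp(s,[[321.5,185]],.02); print("upper hole",hole)
print("expected", np.array([.4285,-.369])-.043*np.array([np.cos(np.radians(2.9)),np.sin(np.radians(2.9))]))
s2=imaging.snapshot("side"); save(s2,"side_a.png",(200,80,520,320),2.5)
print(proj(s,r.observe()["tcp_pos"]), proj(s2,r.observe()["tcp_pos"]))
E
```

```text
0.94 [288.6, 172.0, 353.6, 289.4] ((428.2800598144531, -368.48077392578125), (111.9563980102539, 56.520938873291016), 2.5570261478424072)
0.71 [315.9, 353.4, 335.3, 385.0] ((573.5828857421875, -356.5375671386719), (36.77440643310547, 16.897903442382812), 2.904927968978882)
upper hole [[ 0.3854671  -0.37075592  0.02      ]]
expected [ 0.38555507 -0.3711755 ]
[[320.49783598 279.16041828]] [[354.14972793 159.12848272]]
```

View pics/side_a.png

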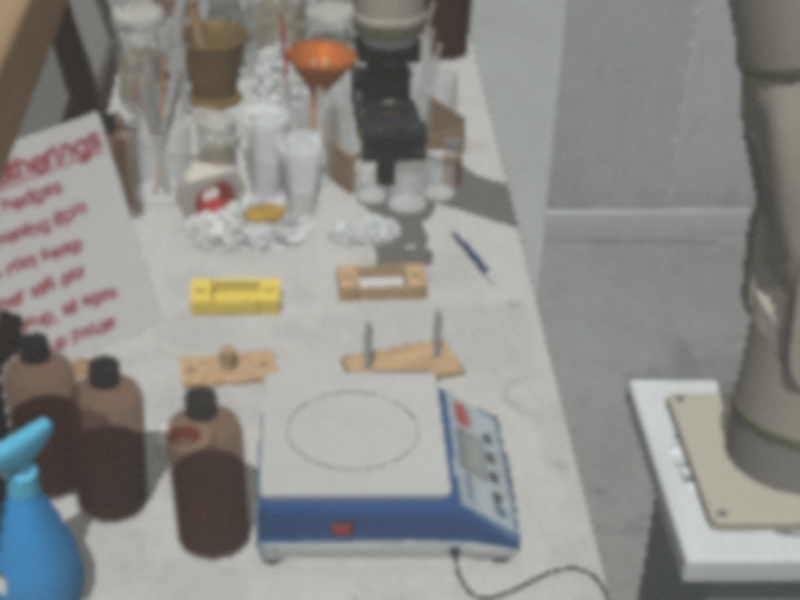

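```bash
python3 - <<'E'
from h import *
r.open_gripper()
print(r.observe()["width"],t())
r.move_l([.4287,-.3692,.005],.15)
st=r.observe(); print(st["width"],st["tcp_pos"],st["contact_force"],t())
s=imaging.snapshot("side"); save(s,"side_b.png",(300,100,440,205),5.7); print((proj(s,st["tcp_pos"])-[300,100])*5.7)
s=imaging.snapshot("wrist"); save(s,"w_b.png")
E
```

```text
0.08715134503311148 10.42
0.08696272492311731 [ 0.42910879 -0.36971695  0.00581089] [0.10338567 0.34820359 0.81808131] 11.4
[[301.58251041 533.03176387]]
```

View pics/side_b.png

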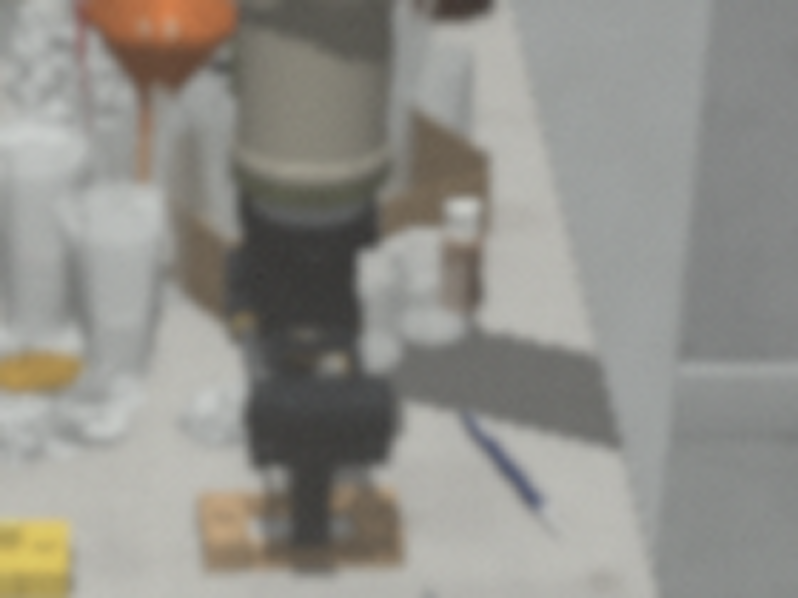

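View pics/w_b.png

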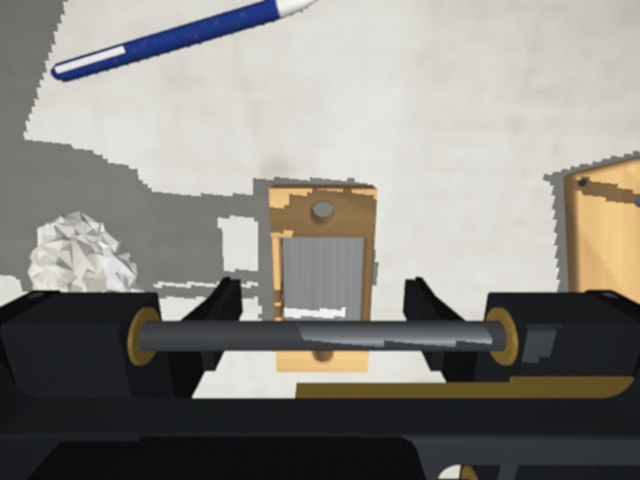

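```bash
python3 - <<'E'
from h import *
r.move_l([.4287,-.3692,.002],.05)
st=r.observe(); print(st["tcp_pos"],st["contact_force"])
r.close_gripper(25)
st=r.observe(); print(st["width"],st["tcp_pos"],st["contact_force"],t())
s=imaging.snapshot("side"); save(s,"side_c.png",(300,100,440,205),5.7)
s=imaging.snapshot("wrist"); save(s,"w_c.png")
E
```

```text
[ 0.42878785 -0.36912312  0.00207971] [0.04454247 0.18297422 0.82682759]
0.00046422360811041775 [ 0.42867167 -0.36922132  0.00199372] [ 0.93438961 -0.65019088  0.41988051] 13.28
```

View pics/w_c.png

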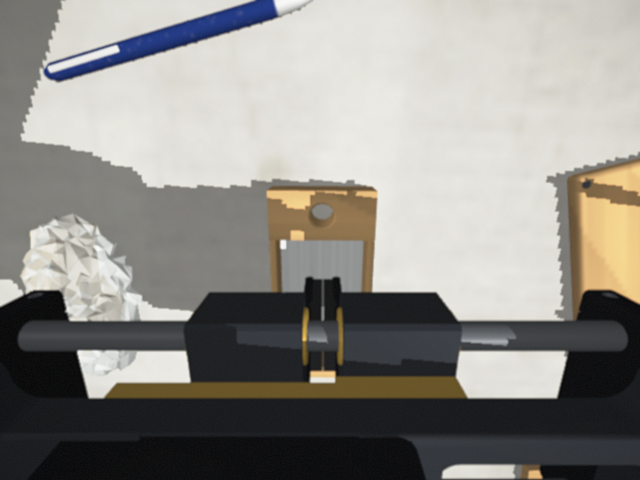

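View pics/side_c.png

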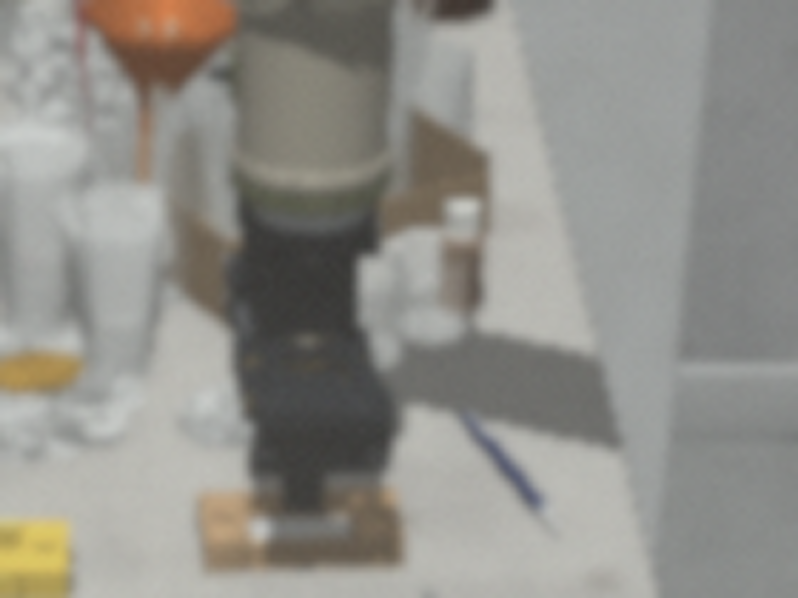

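```bash
python3 - <<'E'
from h import *
s=imaging.snapshot("side")
for z in (0.002,.012,.022,.032): print(z,(proj(s,[.4287,-.3692,z])-[300,100])*5.7,(proj(s,[.4287,-.3192,z])-[300,100])*5.7)
E
```

```text
0.002 [[302.18230204 539.32694096]] [[306.10021388 585.64590286]]
0.012 [[302.61478545 523.99457087]] [[306.55468693 570.12157554]]
0.022 [[303.04996206 508.56672137]] [[307.01205288 554.49842972]]
0.032 [[303.48785712 493.04249781]] [[307.47233944 538.77551887]]
```

Side view shows the shut finger tips at crop row ~510, i.e. z≈0.022, while the reported TCP is 0.002. So the real tips sit about 20 mm short of the reported TCP, which is why the jaws closed above the pan. I'll reopen and descend in steps, checking force.

```bash
python3 - <<'E'
from h import *
r.open_gripper()
for z in (-.008,-.013,-.016):
    r.move_l([.4287,-.3692,z],.08)
    st=r.observe(); print(z,st["tcp_pos"].round(4),st["contact_force"].round(1))
    if st["contact_force"][2]>6: break
r.close_gripper(25)
st=r.observe(); print(st["width"],st["tcp_pos"].round(4),st["contact_force"].round(1),t())
if st["width"]>.05:
    r.move_l([.4287,-.3692,.09],.15)
    st=r.observe(); print(st["width"],st["tcp_pos"].round(4),st["contact_force"].round(1),t())
s=imaging.snapshot("wrist"); save(s,"w_d.png"); np.savez("w_d.npz",tcp=st["tcp_pos"],**s)
E
```

```text
-0.008 [ 0.4282 -0.3689 -0.0087] [ 0.2 -0.9 -0.5]
-0.013 [ 0.4285 -0.3691 -0.0133] [-0.5  0.2 -0.3]
-0.016 [ 0.4286 -0.3691 -0.0161] [-1.1 -1.3  0.4]
0.055717366427210285 [ 0.4287 -0.3692 -0.016 ] [-0.  -0.1  1. ] 16.36
0.055668445107777124 [ 0.4283 -0.3687  0.0891] [ 0.2 -0.2 -1.8] 17.22
```

View pics/w_d.png

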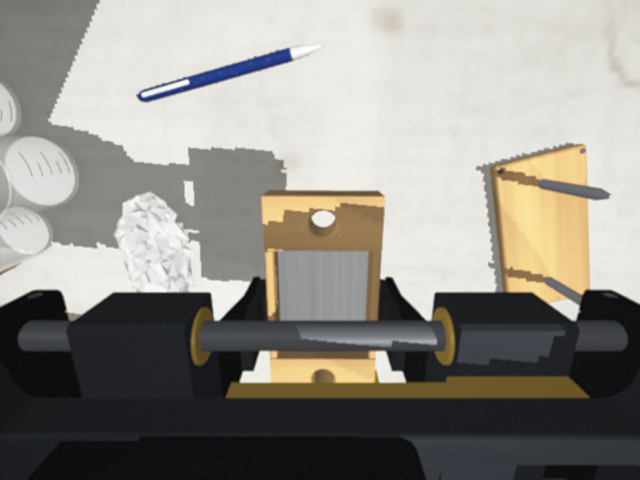

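Pan is held: holes show at about (323,219) and (323,377). Checking its pose in the hand against the tool axis.

```bash
cat >> h.py <<'E'
def overlay(s,tcp,deg,hz,name,off=(0,0),crop=(240,170,400,400)):
    "expected outline/holes of held part: top at z=tcp+hz, centre=tcp(+off in part frame)"
    a=np.radians(deg); u=np.array([np.cos(a),np.sin(a)]); v=np.array([-u[1],u[0]])
    x0,y0,x1,y1=crop; k=2.6
    z=cv2.resize(s["img"][y0:y1,x0:x1,::-1],None,fx=k,fy=k,interpolation=cv2.INTER_CUBIC)
    c=np.array(tcp[:2])+u*off[0]+v*off[1]; h=tcp[2]+hz
    def dr(pts): 
        p=proj(s,[np.r_[c+u*a_+v*b_,h] for a_,b_ in pts]); 
        cv2.polylines(z,[np.int32(((p-[x0,y0]+.5)*k)*16)],True,(0,0,255),1,cv2.LINE_AA,4)
    dr([(.056,.028),(.056,-.028),(-.056,-.028),(-.056,.028)])
    th=np.linspace(0,2*np.pi,24,endpoint=False)
    for sg in(-1,1): dr([(sg*.043+.00625*np.cos(q),.00625*np.sin(q)) for q in th])
    cv2.imwrite("pics/"+name,z)
E
python3 - <<'E'
from h import *
s=np.load("w_d.npz"); 
overlay(s,s["tcp"],2.9,.036,"ov_pan.png")
E
```

```text
(no output)
```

View pics/ov_pan.png

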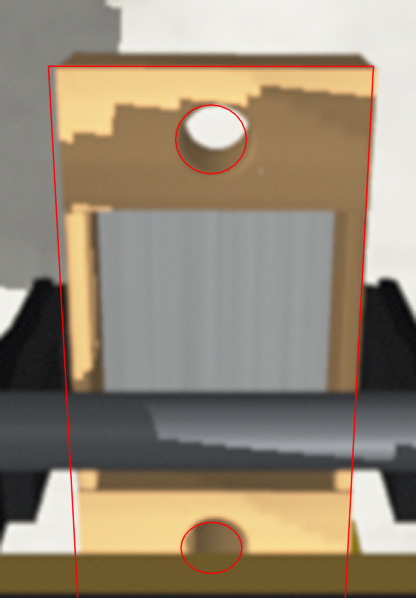

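```bash
cat >> h.py <<'E'
BASE=np.array([.4121,-.1834]); BA=17.1
def hover(off=(0,0),z=.085):
    a=np.radians(BA); u=np.array([np.cos(a),np.sin(a)]); v=np.array([-u[1],u[0]])
    c=BASE+u*off[0]+v*off[1]
    r.goto([c[0],c[1],z],down(a+np.pi/2)); return c
def lower(c,zs,lim=5,speed=.05):
    for z in zs:
        r.move_l([c[0],c[1],z],speed)
        st=r.observe(); f=st["contact_force"]; print(round(z,4),st["tcp_pos"].round(4),f.round(1),st["wrist_torque"].round(2))
        if f[2]>lim or np.hypot(f[0],f[1])>lim+2: print("STOP"); return False
    return True
E
python3 - <<'E'
from h import *
c=hover((0,-.0005)); print(c,t())
st=r.observe(); s=imaging.snapshot("wrist"); np.savez("w_e.npz",tcp=st["tcp_pos"],**s)
overlay(s,st["tcp_pos"],BA,.036,"w_e.png")
s=imaging.snapshot("side"); save(s,"side_e.png",(310,160,430,250),6)
s=imaging.snapshot("top"); save(s,"top_e.png",(340,230,440,320),6)
E
```

```text
[ 0.41224702 -0.1838779 ] 18.03
```

View pics/w_e.png

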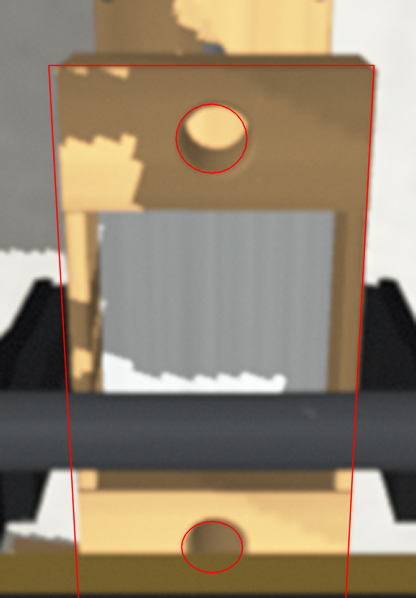

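View pics/side_e.png

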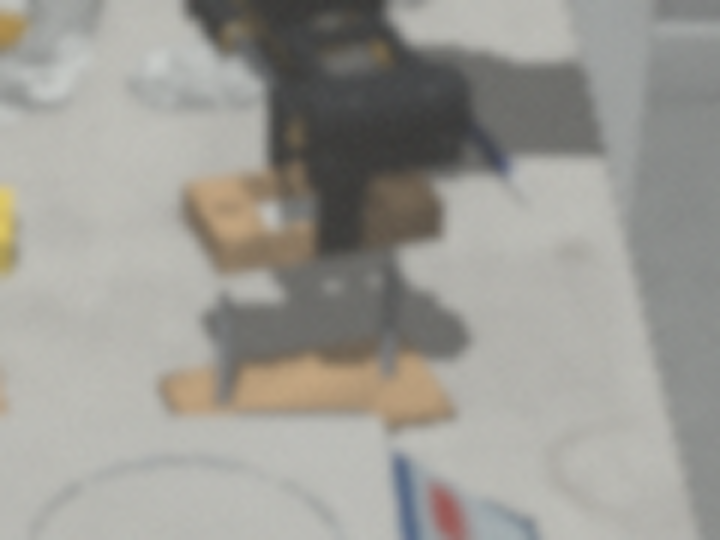

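```bash
python3 - <<'E'
from h import *
c=(.41225,-.18388)
ok=lower(c,[.062,.050,.035,.02,.010]); print(ok,t())
s=imaging.snapshot("wrist"); save(s,"w_f.png")
s=imaging.snapshot("side"); save(s,"side_f.png",(310,160,430,250),6)
E
```

```text
0.062 [ 0.4121 -0.184   0.0619] [ 0.   0.1 -1.3] [0.1  0.03 0.06]
0.05 [ 0.4119 -0.1839  0.0497] [ 0.2  0.2 -0.2] [ 0.05 -0.03  0.07]
0.035 [ 0.412  -0.1839  0.0347] [ 0.4 -0.8 -1.3] [ 0.02 -0.   -0.03]
0.02 [ 0.412  -0.1839  0.0197] [-0.4 -0.2 -0.5] [ 0.02 -0.   -0.01]
0.01 [ 0.4119 -0.1839  0.0097] [ 0.2 -0.7 -0.9] [ 0.03  0.02 -0.  ]
True 20.43
```

View pics/w_f.png

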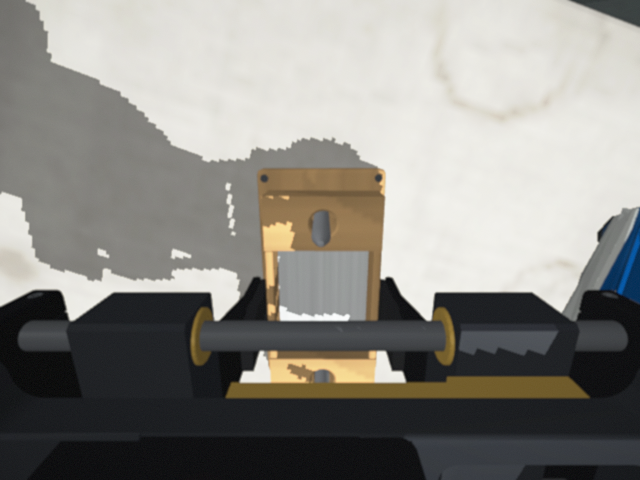

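View pics/side_f.png

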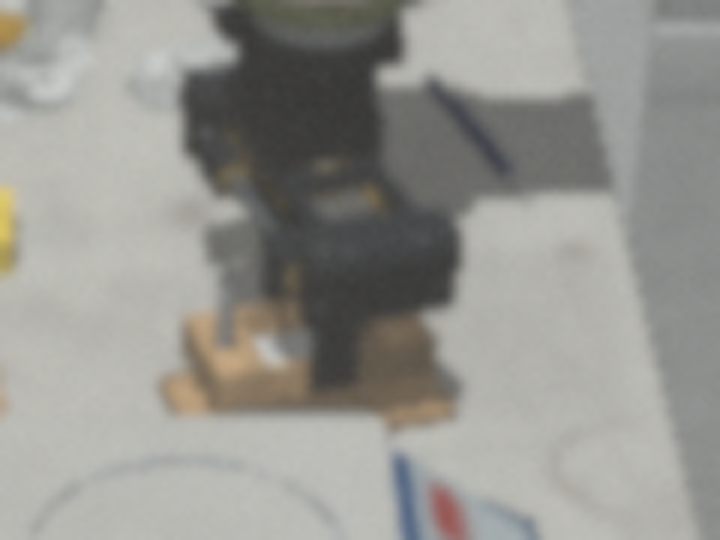

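Both pins are in the pan's holes (at (320,227) and (322,377)) with no contact force. I'll keep lowering in small steps.

```bash
python3 - <<'E'
from h import *
c=(.41225,-.18388)
ok=lower(c,[.006,.003,.0,-.002,-.004,-.006],lim=5,speed=.04); print(ok,t())
r.open_gripper(); r.move_l([c[0],c[1],.10],.2); print(t(), r.observe()["width"])
s=imaging.snapshot("wrist"); save(s,"w_g.png")
E
```

```text
0.006 [ 0.4121 -0.1839  0.0058] [ 0.5  0.  -0. ] [0.02 0.03 0.04]
0.003 [ 0.4121 -0.1838  0.0028] [ 0.2 -0.3 -1.9] [ 0.04 -0.    0.03]
0.0 [ 4.121e-01 -1.839e-01 -2.000e-04] [-0.4  0.7 -0.4] [0.03 0.04 0.04]
-0.002 [ 0.4122 -0.1839 -0.0021] [ 1.2 -0.3 -1.2] [ 0.01  0.01 -0.02]
-0.004 [ 0.4121 -0.1838 -0.0041] [-0.3 -0.6 -1. ] [ 0.07  0.04 -0.02]
-0.006 [ 0.4123 -0.1839 -0.006 ] [-0.2  0.9 -0.6] [0.06 0.04 0.01]
True 22.03
23.54 0.08690715476424302
```

View pics/w_g.png

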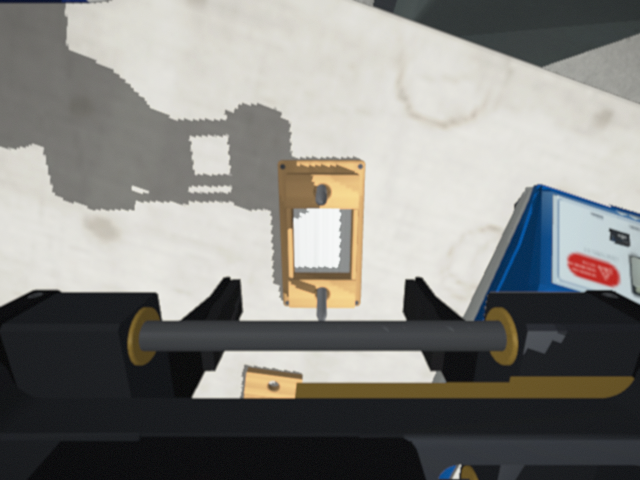

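Pan is seated with both pins through, holes at (321,193) and (321,293). Next is the fine sieve.

```bash
cat >> h.py <<'E'
def look(name,q,ztop,deg,tag):
    s=imaging.snapshot("wrist"); np.savez(tag+".npz",**s)
    out=[]
    for k in imaging.regions_of(q,s)[:3]:
        ys,xs=np.nonzero(k["pixels"])
        if len(xs)<50: continue
        c,wh,a=cv2.minAreaRect((bp(s,np.c_[xs,ys],ztop)[:,:2]*1000).astype(np.float32))
        if wh[0]<wh[1]: a-=90
        a=(a+90)%180-90
        print(round(k["score"],2),k["bbox"],np.round(c,1),np.round(wh,1),round(a,1)); out.append((c,a))
    c,a=out[0]
    c=np.array(c)/1000
    overlay(s,[c[0],c[1],0],a,ztop,tag+"_ov.png",crop=(240,120,400,350))
    save(s,tag+".png"); return c,a
E
python3 - <<'E'
from h import *
r.goto([.435,.304,.20],down(np.radians(82))); print(t())
look("wrist","fine_mid",.014,0,"w_fine")
E
```

```text
25.4
0.87 [295.0, 166.8, 346.8, 262.5] [438.8 305.4] [ 55.6 111.8] -7.8
```

View pics/w_fine.png

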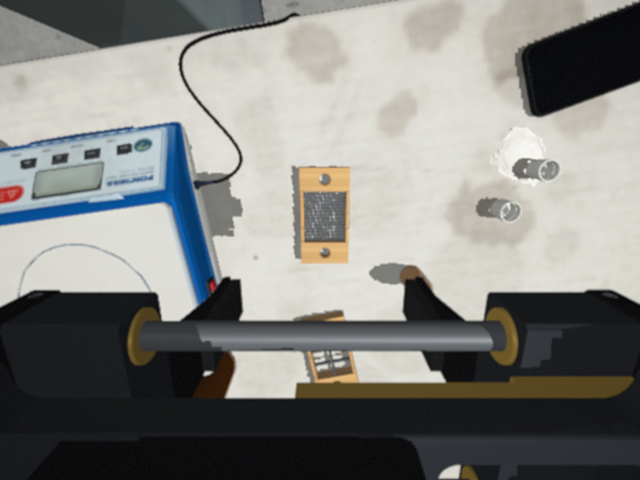

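View pics/w_fine_ov.png

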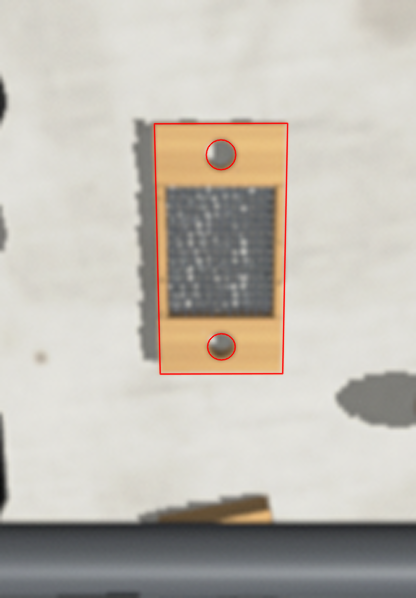

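Fit matches outline and both holes. Picking the fine sieve.

```bash
python3 - <<'E'
from h import *
c=(.4388,.3054)
pick(c,-7.8,z=-.016,hov=.03)
w=r.observe()["width"]
if w>.05:
    r.move_l([c[0],c[1],.16],.25); 
    hover((0,-.0005),.15); st=r.observe(); print(st["width"],t())
    r.move_l([.41225,-.18388,.09],.15); st=r.observe()
    s=imaging.snapshot("wrist"); overlay(s,st["tcp_pos"],BA,.030,"w_h_ov.png"); save(s,"w_h.png")
    print(t())
E
```

```text
grip 0.055510979293221026 [ 0.4388  0.3054 -0.0159] [ 0.1 -0.3  0.4]
0.05549465017176634 30.23
30.82
```

View pics/w_h_ov.png

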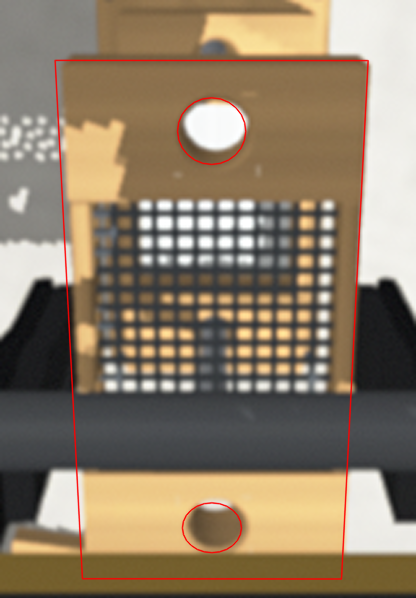

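Hole positions match the expected pose (shift <1 mm), so I'm lowering it.

```bash
python3 - <<'E'
from h import *
c=(.41225,-.18388)
ok=lower(c,[.062,.045,.025,.018,.015],lim=6); print(ok,t())
if ok:
    lower(c,[.0135],lim=5,speed=.04)
    r.open_gripper(); r.move_l([c[0],c[1],.13],.25); print(t())
s=imaging.snapshot("wrist"); save(s,"w_i.png")
E
```

```text
0.062 [ 0.4122 -0.184   0.062 ] [ 0.9  0.6 -0.3] [0.05 0.02 0.02]
0.045 [ 0.412  -0.184   0.0448] [ 0.3 -0.5 -1.7] [0.03 0.05 0.03]
0.025 [ 0.4121 -0.184   0.0248] [ 0.7 -0.5 -0.3] [ 0.08  0.02 -0.02]
0.018 [ 0.412  -0.1839  0.0177] [ 0.   0.2 -0.9] [0.05 0.02 0.04]
0.015 [ 0.4122 -0.1839  0.0149] [ 0.6 -0.6 -1.2] [0.02 0.01 0.03]
True 33.12
0.0135 [ 0.4125 -0.1839  0.0139] [-2.8  0.6  7. ] [0.21 0.57 0.05]
STOP
34.81
```

View pics/w_i.png

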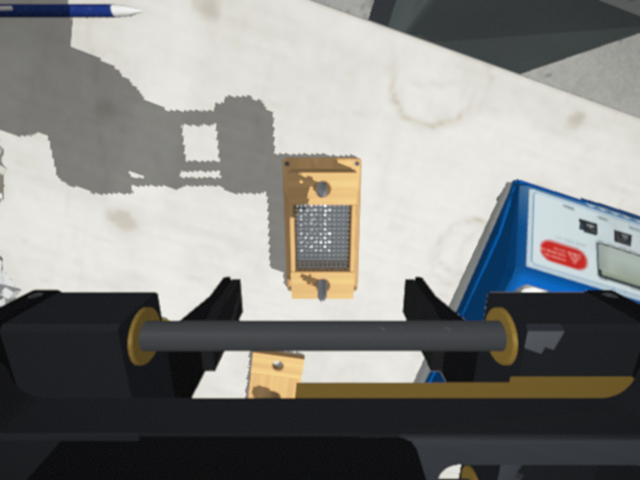

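```bash
python3 - <<'E'
from h import *
r.goto([.45,.287,.20],down(np.radians(96))); 
r.move_l([.612,.287,.20],.3);print(t())
look("wrist","coarse_mid",.016,0,"w_coarse")
E
```

```text
37.29
0.65 [296.8, 176.0, 352.8, 270.7] [623.9 287.5] [113.1  56.8] 3.7
```

View pics/w_coarse.png

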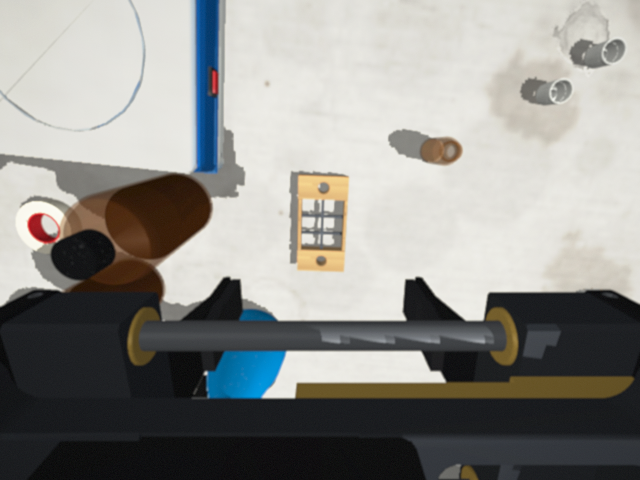

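View pics/w_coarse_ov.png

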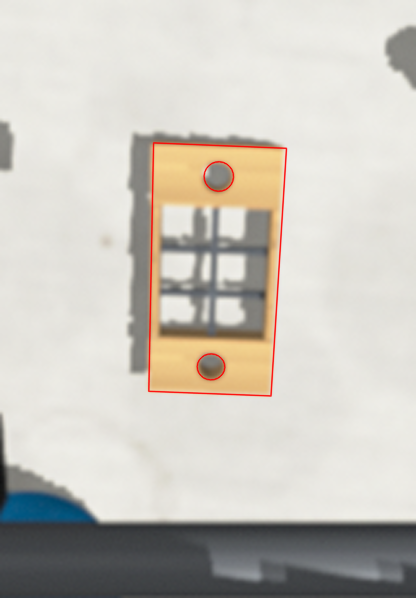

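```bash
python3 - <<'E'
from h import *
c=(.6237,.2875)
pick(c,3.7,z=-.016,hov=.03)
w=r.observe()["width"]
if w>.05:
    r.move_l([c[0],c[1],.18],.25); 
    r.move_l([.45,.287,.18],.3); 
    hover((0,-.0005),.15); st=r.observe(); print(st["width"],t())
    r.move_l([.41225,-.18388,.09],.15); st=r.observe()
    s=imaging.snapshot("wrist"); overlay(s,st["tcp_pos"],BA,.032,"w_j_ov.png"); save(s,"w_j.png")
    print(t())
E
```

```text
grip 0.05585839401123663 [ 0.6238  0.2875 -0.0159] [ 0.1 -0.2  0.8]
0.055733479659144644 42.86
43.46
```

View pics/w_j_ov.png

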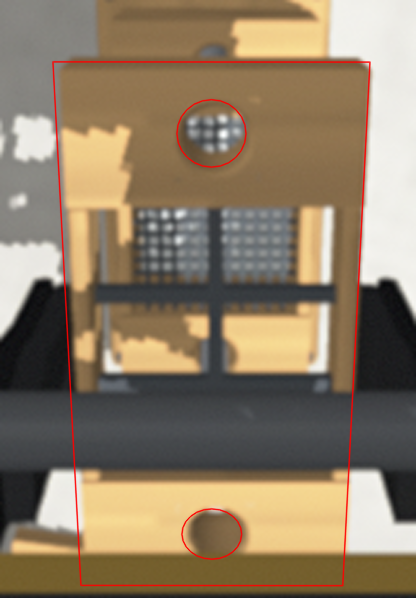

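Aligned the same way, within about 1 mm. Lowering the coarse sieve.

```bash
python3 - <<'E'
from h import *
c=(.41225,-.18388)
ok=lower(c,[.062,.047,.035,.030],lim=6); print(ok,t())
if ok:
    lower(c,[.0285],lim=5,speed=.04)
    r.open_gripper(); r.move_l([c[0],c[1],.15],.25); print(t())
    s=imaging.snapshot("wrist"); save(s,"w_k.png")
    r.goto([.60,-.208,.19],down(np.radians(99))); 
    s=imaging.snapshot("wrist"); save(s,"w_lid.png"); np.savez("w_lid.npz",**s)
    for q in ("lid_knob",):
      for k in imaging.regions_of(q,s)[:3]:
        ys,xs=np.nonzero(k["pixels"])
        print(k["score"],k["bbox"],cv2.minAreaRect((bp(s,np.c_[xs,ys],.008)[:,:2]*1000).astype(np.float32)))
    print(t())
E
```

```text
0.062 [ 0.4122 -0.184   0.062 ] [-0.3 -0.3 -1.4] [ 0.05 -0.01  0.01]
0.047 [ 0.4119 -0.184   0.0467] [ 0.9  0.3 -1. ] [ 0.03 -0.03  0.07]
0.035 [ 0.4119 -0.184   0.0347] [ 0.2 -0.7 -1.6] [0.04 0.1  0.02]
0.03 [ 0.412  -0.1839  0.0298] [-0.3 -1.  -0.3] [ 0.03 -0.01 -0.02]
True 45.26
0.0285 [ 0.4123 -0.1839  0.0285] [ 0.2 -0.4 -0.5] [ 0.01  0.01 -0.02]
46.97
0.95 [321.3, 185.6, 373.3, 284.2] ((618.24658203125, -179.10504150390625), (114.21707153320312, 56.92579650878906), 7.869722843170166)
47.98
```

View pics/w_k.png

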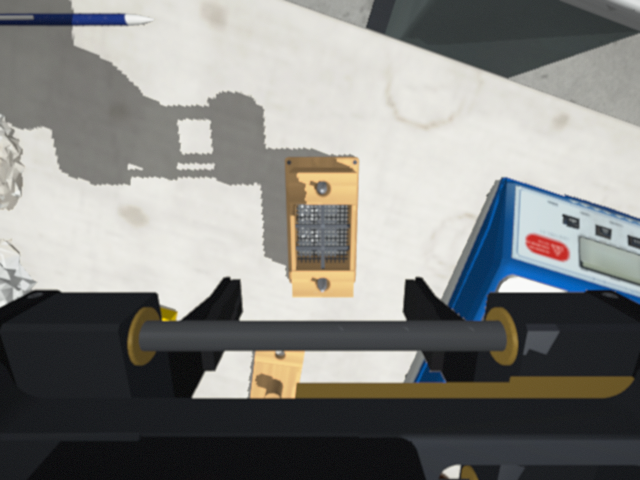

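View pics/w_lid.png

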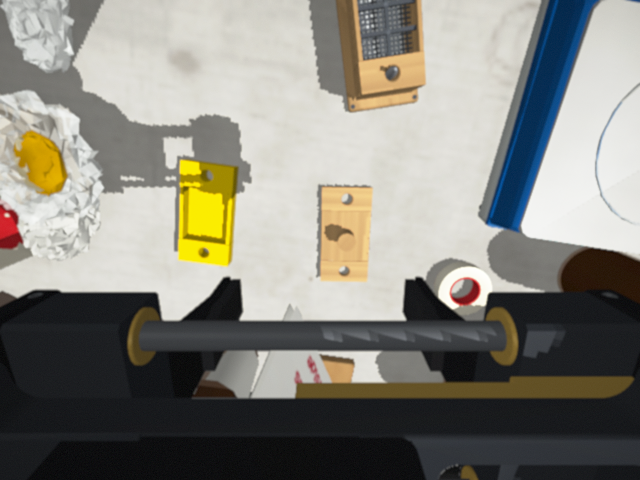

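```bash
python3 - <<'E'
from h import *
s=np.load("w_lid.npz")
overlay(s,[.6182,-.1791,0],7.9,.008,"lid_ov.png",crop=(270,120,430,350))
H=bp(s,[[346,198.5],[343.7,270.3]],.008); d=H[1]-H[0]; print(H,H.mean(0),np.degrees(np.arctan2(d[1],d[0])),np.linalg.norm(d))
E
```

```text
[[ 0.57516422 -0.18525869  0.008     ]
 [ 0.6595565  -0.17302389  0.008     ]] [ 0.61736036 -0.17914129  0.008     ] 8.249005288224375 0.08527453709728157
```

View pics/lid_ov.png

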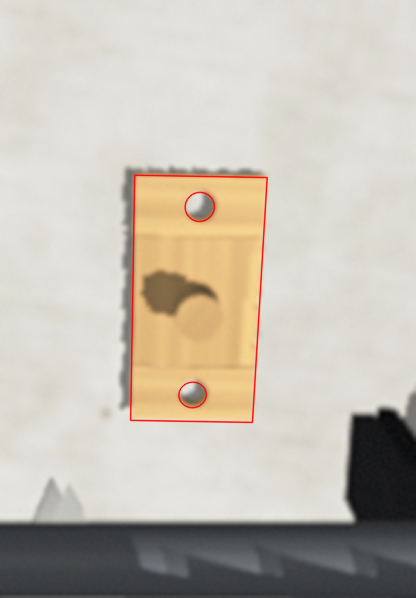

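```bash
python3 - <<'E'
from h import *
c=(.618,-.1791)
pick(c,7.9,z=-.009,hov=.05,force=30)
w=r.observe()["width"]
if w>.015:
    r.move_l([c[0],c[1],.13],.2); 
    hover((0,-.0005),.12); st=r.observe(); print(st["width"],t())
    r.move_l([.41225,-.18388,.09],.1); st=r.observe()
    s=imaging.snapshot("wrist"); overlay(s,st["tcp_pos"],BA,.017,"w_l_ov.png"); save(s,"w_l.png")
    print(t())
E
```

```text
grip 0.017896214811862977 [ 0.618  -0.1791 -0.009 ] [-0.1 -0.2 -0.3]
0.017858886692452506 52.48
52.98
```

View pics/w_l_ov.png

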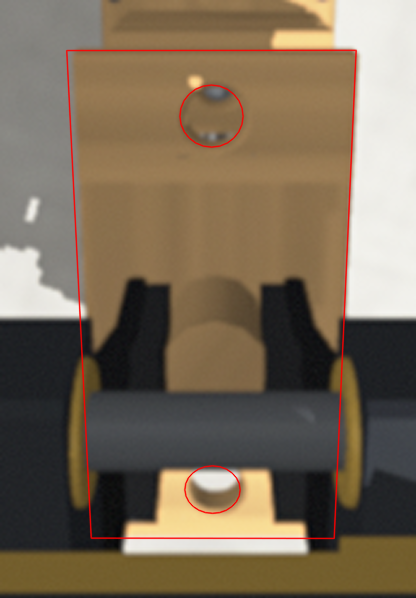

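View pics/w_l.png

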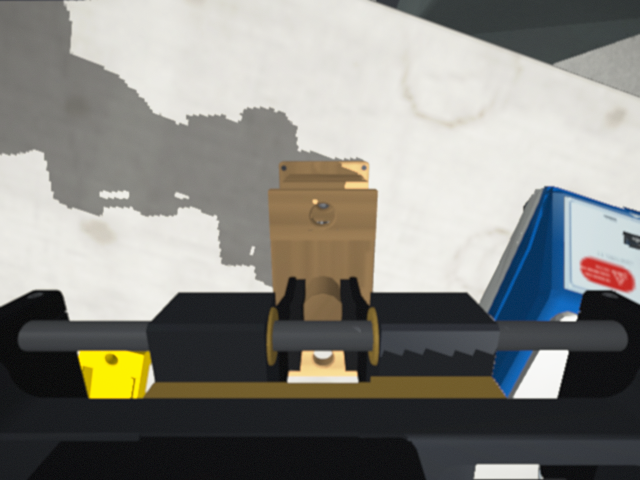

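Lid hangs straight and both holes match the expected circles, with a pin tip showing through the upper hole. Lowering.

```bash
python3 - <<'E'
from h import *
c=(.41225,-.18388)
ok=lower(c,[.075,.066,.060,.055,.0525,.0512],lim=5,speed=.04); print(ok,t())
s=imaging.snapshot("wrist"); save(s,"w_m.png")
s=imaging.snapshot("side"); save(s,"side_m.png",(310,140,430,230),6)
E
```

```text
0.075 [ 0.4125 -0.1841  0.0754] [ 0.6  0.2 -0.7] [ 0.07  0.02 -0.  ]
0.066 [ 0.4121 -0.1841  0.066 ] [ 0.2  0.8 -1.1] [0.01 0.02 0.04]
0.06 [ 0.412  -0.1839  0.0598] [-0.2  0.  -0.6] [ 0.06 -0.03 -0.01]
0.055 [ 0.412  -0.184   0.0548] [-0.8 -0.4  0.1] [0.02 0.03 0.01]
0.0525 [ 0.4122 -0.1839  0.0524] [-0.4  0.1 -0.8] [0.03 0.02 0.  ]
0.0512 [ 0.4122 -0.1839  0.0512] [-0.  -0.4 -0.4] [0.03 0.04 0.01]
True 54.95
```

View pics/w_m.png

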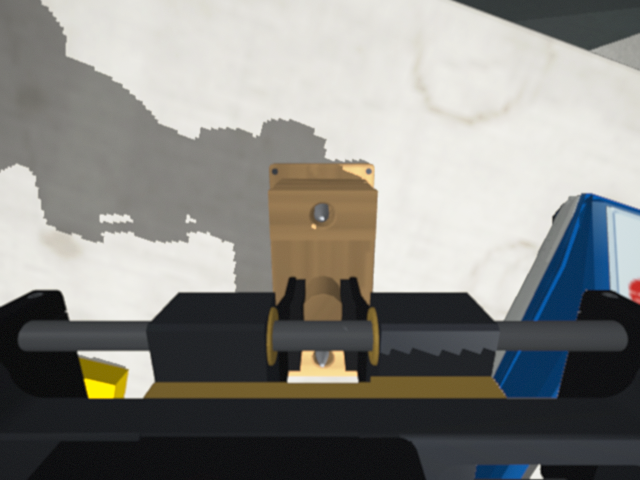

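View pics/side_m.png

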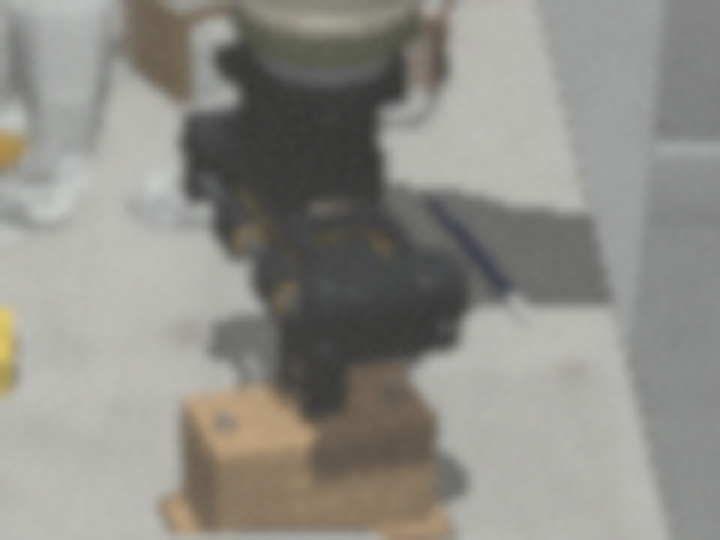

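Pins are through both lid holes, (321,212) and (322,357). I'll touch down, release and check.

```bash
python3 - <<'E'
from h import *
c=(.41225,-.18388)
lower(c,[.0505],lim=3,speed=.03)
r.open_gripper(); r.move_l([c[0],c[1],.16],.2); print(t(),r.observe()["contact_force"])
s=imaging.snapshot("wrist"); save(s,"w_n.png"); overlay(s,[BASE[0],BASE[1],0],BA,.068,"w_n_ov.png",crop=(240,120,400,350))
r.goto([.40,-.42,.25],down(np.radians(100)))
s=imaging.snapshot("side"); save(s,"side_n.png",(200,130,440,310),3.3)
s=imaging.snapshot("top"); save(s,"top_n.png",(150,150,500,330),2.2)
hz=dict(tape_mid=.018,vial_mid=.066,amber_mid=.176)
for n,z in hz.items():
    d=imaging.regions_of(n,s)[:1]
    for k in d: print(n,k["score"],k["bbox"])
print(t())
E
```

```text
0.0505 [ 0.4124 -0.1839  0.0508] [-1.9  0.6  6.9] [ 0.24  0.65 -0.03]
STOP
57.42 [-0.33835682 -0.41500907  0.02429709]
tape_mid 0.66 [319.8, 178.6, 344.3, 202.9]
vial_mid 0.53 [168.8, 228.0, 185.3, 241.2]
amber_mid 0.61 [263.7, 179.7, 288.9, 215.2]
59.18
```

View pics/w_n_ov.png

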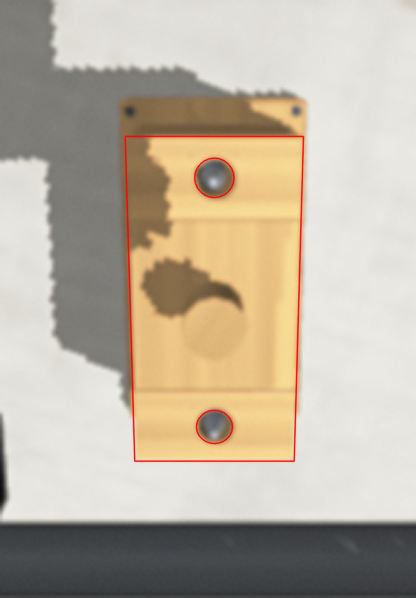

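View pics/side_n.png

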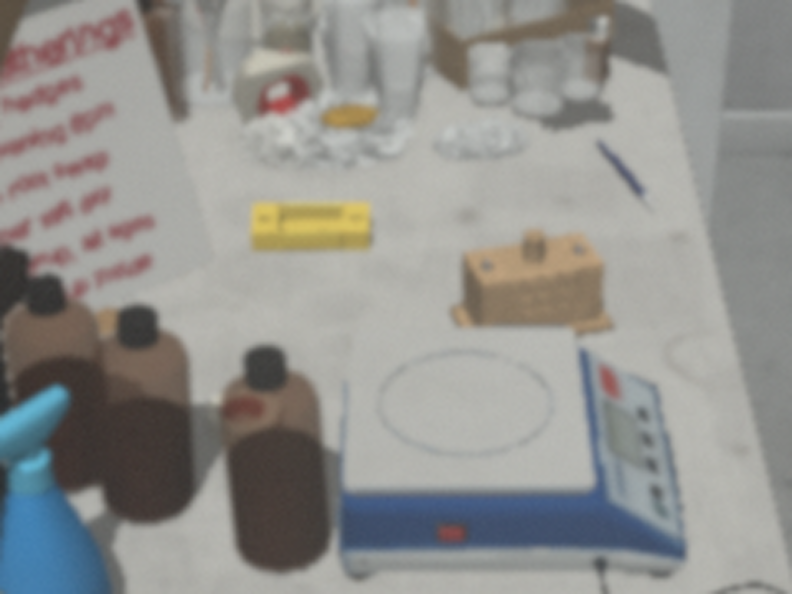

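View pics/top_n.png

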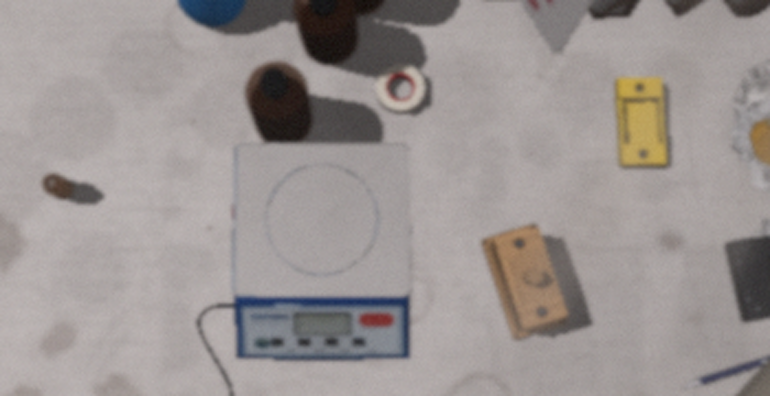

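The lid fits its full-seat height (68 mm) outline exactly, and the bystanders are where they started. Handing in.

```bash
python3 - <<'E'
from h import *
print(r.job_done())
E
```

```text
the job is handed in; nothing more can be done
None
```

The herb sieve is built on the base in the order asked: catch pan, fine sieve, coarse sieve, then lid, with both pins through every part. I handed it in at about 59 s of the 115 s allowed, with the gripper open and clear of the stack.

- **Failed first grasp:** my first two tries at the pan closed on nothing, because the real finger tips sit about 20 mm short of the reported TCP. The pan did not move. I corrected for the offset and all later grasps held.
- **Seating:** in the last wrist picture the lid's outline and holes match a fully seated lid, top at 68 mm. The side and top views show a square stack. Contact forces at touchdown were about 7 N at most.
- **Bystanders:** the tape roll, vial and big bottle show where they were at the start, within a few pixels in the top view. The yellow look-alike was not touched.
- **Small disagreements:** held parts appeared about 0.5–1 mm sideways of the tool axis, so I shifted the placing by 0.5 mm. The lid's knob gripped at 17.9 mm, against the stated 19–21 mm, and did not slip.

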